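# Pack the sauce tub and tuck the take-away carton shut

## Robot

A 6-joint arm with a two-finger parallel gripper is mounted at the origin on the work surface. World frame = base frame: x ahead of the robot, y to its left, z up, the work surface at z = 0. Lengths are in m, angles in degrees, forces in N, time in s.
With the tool pointing down it reaches from about 0.325 to 0.9 m from the base axis. Payload 6.1 kg.
Tool frame: the origin (TCP) lies at the very end of the fingers, on their centre line; the grasp point (between the pads) lies 19 mm behind it; z points along the fingers, y is the line along which they close (so a half turn about z gives the same grasp; the last joint's range is limited). The gripper opens to 85 mm and grips with 20 to 120 N. Pads are 22 mm wide; open, the fingers measure 114 mm over their backs; the gripper's body (76 mm by 85 mm) begins 54 mm behind the grasp point. The pads swing forward as they close: fully open they stand 13 mm farther back than shut.
Start: joints at [-71.282, 12.628, 87.462, -0, 79.91, -7.225], TCP at [0.273, -0.562, 0.231] pointing down, gripper open.
Joint ranges: [-170.65, 170.65], [-52.31, 119.04], [5.05, 147.46], [-71.25, 251.25], [11.57, 151.72], [-153.62, 153.62]. Speed limits (degrees/s): [147.25, 147.25, 172.46, 180, 180, 180].

## Interface

Orientations are given as a 3x3 rotation matrix whose columns are the frame's x, y, z axes.
In Python, from workcell import * gives the robot as it stands.
- The arm moves only by the shell command python3 -m inch 'ROWS' [OPENING] [FORCE]. ROWS is JSON, a list of rows, each a list of 6 numbers: the shift along the tool's x, y, z in m, then the turn, a rotation vector about the tool's x, y, z in degrees. A call has exactly 8 rows; each row is the pose to reach, as a shift and turn from the pose commanded when the call began, along the tool's axes at that moment; what a row does not reach only later rows make up. A row lasts 1/12 s, in which the tool goes at most 41.7 mm and 7.16 degrees, less where a joint would pass 70% of its speed; a pose out of reach is approached as far as the arm can. A call with a gripper value outside its range is refused whole. OPENING is the opening, from 0 (shut) to 1 (fully open), set as the call begins (- or left out, the last holds). The fingers move at their own pace and stop on an object; FORCE is the grip in N (left out, the last holds). Time passes only in rows, so rows that repeat a pose let the fingers close, or fill a call up. It gives the time, the measured TCP pose, the force, the opening and the grip force at its end, in the units of the state.
- state(): the state, without advancing time (a new reading comes with each control period).
- grab_frame(name): name is "side" or "top" or "wrist"; returns (picture, depth): 480x640x3 uint8, red, green, blue; 480x640 float32, m along the optical axis (not along the pixel's ray), 0 where there is no reading.
- get_calibration(name): a dict with "fx", "fy", "cx", "cy" (pixels), "k1" (the pictures are not rectified: a ray, as slopes to the right and down, at radius r is drawn at 1 + k1 r^2 times it, then the intrinsics apply), "eye" and "orientation" of the camera in the world; the wrist camera has in their place "mount" (4x4, takes a point from camera to tool coordinates, whose origin is the TCP and whose axes are the flange's). Camera axes: x right, y up, looking along -z (the intrinsics and any distortion apply to the point x, -y, -z); pixel columns grow to the right and rows downward; lengths in m; the calibration is good to about 2 mm. A picture is of the moment at which its call begins: read the wrist's pose just before it. get_calibration takes no time and is no camera call.
- close_job(): hands the job in; it is judged then, once.
The state is a dict: "t": time; "joint_positions": joint angles; "joint_velocities": joint speeds; "joint_efforts": joint torques, N m; "position": TCP position; "tcp_rot": TCP orientation; "wrist_force": force on the tool from outside, world axes, zero at the start; "wrist_torque": the same for the moment, N m; "width": finger opening in m; "gripper_force": force on a finger pad.
Only numpy, scipy, OpenCV 4.12 (cv2) and the standard library are available. Lean on these libraries where they do the work, as an engineer would, in place of code of your own. Each camera call takes 0.05 s, during which the arm holds its last target. There are 200 camera calls.

## Task

Finish packing the take-away carton: stand the low lidded sauce tub upright on the carton floor in the empty half beside the food tray, then swing the lid fully shut with its tuck tab folded down inside the front wall. The tall tub of the same make stays on the table, everything else on the table stays standing where it is, and the carton must not be crushed.

Things in the scene. Friction and masses are not known exactly. Their poses are not given: they have to be found in the camera images.
- carton: open take-away carton of brown card, fixed; 160 (x) x 200 (y) x 68 mm high outside, walls and floor 4 mm. Origin: centre of its underside. Front wall on its -x side: rim top at z = 68 mm, inner face at x = -76 mm. The lid is hinged on the +x rim along y. The tray fills its +y half; the -y half, about 98 mm wide, is empty
- lid (a joint): lid angle about its hinge, rad: 0 = shut, level on the rim; 1.57 = upright; it starts leaning back beyond that. Stiff hinge: it stays where it is left. Card plate 4 mm thick, 200 mm wide (carton y), reaching 144 mm from the hinge in the middle and 158 mm at its two front corners (46 to 100 mm either side of the middle). Shut, its underside is at z = 68 mm
- tab (a joint): tuck tab angle about its fold on the lid's free edge, 144 mm from the hinge, rad: 0 = square to the lid (hangs straight down when the lid is shut); 1.57 = flat in the lid's plane; negative (to -0.5) = folded in more. Stiff fold: stays where left. 80 mm wide, 32 long, 3 thick. Starts splayed out, so it would land on the rim; it passes inside only near 0 or below
- lid_edge (a point): middle of the lid's free edge, on its outer (upper when shut) face, 144 mm from the hinge
- tab_tip (a point): middle of the free end of the tuck tab, 32 mm from the fold
- hinge_line (a point): middle of the lid's hinge line, at carton x = +78, y = 0, z = 68 mm
- tub_low: the low sauce tub to pack: closed round tub, black with a white lid, 54 mm diameter, 38 mm high, upright. Origin: centre of its underside
- tub_tall: tall tub of the same make (black with white lid), 54 mm diameter, 85 mm high; too tall for the carton, leave it alone. Origin: centre of its underside
- tray: closed food tray, black with a clear lid, 100 (x) x 88 (y) x 44 mm high, standing in the carton's +y half; stays there. Origin: centre of its underside
- steel_cup: open steel sauce cup, 60 mm diameter, 45 mm high; leave alone. Origin: centre of its underside
- tumbler: glass tumbler, 70 mm diameter, 85 mm high, close beside the carton's +y side; leave alone. Origin: centre of its underside
- bottle: green glass bottle, 64 mm diameter, 215 mm high, behind one of the carton's hinge-side corners; leave alone. Origin: centre of its underside
- bowl: small white bowl, 94 mm diameter, 42 mm high, behind the other hinge-side corner; leave alone. Origin: centre of its underside
- soy_bottle: small dark glass soy bottle, 36 mm diameter, 115 mm high, standing between the tubs and the steel cup; leave alone. Origin: centre of its underside
- spoon: steel spoon, 190 mm long, lying on the table; leave alone. Its x axis runs from handle to tip
Things that resemble listed ones, but are neither listed nor needed, are in the scene too. What is shaped like the tray but pink or turquoise is not meant.

How it is judged (in metres and radians):
On the way, in this order (a step that is already met when the one before it is completed fails the run):
1. the low tub stands in the carton beside the tray, the lid still open (z of tub_low in the frame of carton between -0.005 and 0.012 m and x of tub_low in the frame of carton between -0.06 and 0.06 m and y of tub_low in the frame of carton between -0.08 and 0.08 m and angle between tub_low's own z axis and vertical below 0.2 rad and value of joint lid above 0.6 rad), for 0.2 s.
2. the lid is shut with its tab behind the front wall (value of joint lid below 0.07 rad and x of tab_tip in the frame of carton between -0.076 and -0.045 m and z of tab_tip in the frame of carton below 0.056 m), for 0.2 s.
At the end, for the whole second after the job is handed in: lid within 0.07 rad (about 10 mm at its edge) of shut, the tab's tip inside the front wall and at least 12 mm below the rim, the low tub at rest and upright (within 0.2 rad) on the carton floor (within 8 mm of it), the tray still upright on the carton floor (all of step 2 and z of tub_low in the frame of carton between -0.005 and 0.012 m and x of tub_low in the frame of carton between -0.06 and 0.06 m and y of tub_low in the frame of carton between -0.08 and 0.08 m and angle between each of tub_low, tray's own z axis and vertical below 0.2 rad and z of tray in the frame of carton between -0.005 and 0.012 m and x of tray in the frame of carton between -0.06 and 0.06 m and y of tray in the frame of carton between -0.08 and 0.08 m and linear speed of tub_low below 0.02 m/s); the robot touches nothing.
It fails at once if the tall tub, steel cup, tumbler, bottle, bowl, soy bottle or spoon moved more than 30 mm, or one of them tipped (distance of any of tub_tall, steel_cup, tumbler, bottle, bowl, soy_bottle, spoon from where it was at the start of the episode above 0.03 m or angle between any of tub_tall, steel_cup, tumbler, bowl's own z axis and vertical above 0.35 rad or angle between any of bottle, soy_bottle's own z axis and vertical above 0.3 rad).
It fails at once if the carton, its lid or its tab pressed with more than 40 N: crushed (contact force between any of the arm, the fingers and carton above 40 N).
It also fails if it takes over 59 s, if anything falls off the work surface, if the arm or the gripper's body presses on something with over 40 N, if the wrist force passes 120 N, or if a joint passes its speed limit or range.

## Working session

There is one attempt and no reset: what is moved stays moved. The work goes in short steps, Python scripts to look and compute and a shell command to move; the robot and the scene stay as the last step left them, time stands still between calls to the robot, and variables do not carry over. Pictures are saved under pics/ and viewed, at most 10 in all, crops included, and the job is handed in when it is done.

```bash
mkdir -p pics; ls
python3 - <<'E'
from workcell import *
import cv2,numpy as np,pickle
d={}
for n in("side","top"):
    p,z=grab_frame(n);d[n]=(p,z,get_calibration(n));cv2.imwrite(f"pics/{n}0.png",p[:,:,::-1]);print(n,d[n][2])
print(get_calibration("wrist"))
pickle.dump(d,open("d0.pkl","wb"))
s=state();print(s["t"],s["position"],s["tcp_rot"])
E
```

```text
pics
side {'fx': 466.88991676376145, 'fy': 466.88991676376145, 'cx': 319.6471836367057, 'cy': 243.8689951014061, 'k1': -0.09575640897020644, 'eye': array([0.48353045, 0.81961748, 0.72141538]), 'orientation': array([[-0.99976258,  0.01729016, -0.01326052],
       [-0.02101133, -0.60376974,  0.79688181],
       [ 0.00577191,  0.79697124,  0.60398968]])}
top {'fx': 492.1834943945388, 'fy': 492.1834943945388, 'cx': 317.91688004661, 'cy': 231.157898473092, 'k1': -0.003979653287264325, 'eye': array([ 0.40515578, -0.0112414 ,  1.02052924]), 'orientation': array([[-0.02975345,  0.99245298, -0.11896142],
       [-0.99939089, -0.02736567,  0.0216556 ],
       [ 0.0182367 ,  0.11953328,  0.99266269]])}
{'fx': 351.3130762549424, 'fy': 351.3130762549424, 'cx': 320.7782170500185, 'cy': 240.75714547810344, 'k1': 0.007948136018321486, 'mount': array([[ 2.43776967e-04,  9.45360464e-01,  3.26026892e-01,
         8.39637714e-02],
       [ 9.99999970e-01, -2.39284069e-04, -5.38828593e-05,
        -3.25550009e-04],
       [ 2.70743165e-05,  3.26026895e-01, -9.45360494e-01,
        -1.42614286e-01],
       [ 0.00000000e+00,  0.00000000e+00,  0.00000000e+00,
         1.00000000e+00]])}
0.1 [ 0.2732592  -0.56148563  0.23029929] [[ 8.99223715e-01  4.37488744e-01 -5.55421497e-04]
 [ 4.37489034e-01 -8.99222178e-01  1.67934547e-03]
 [ 2.35247415e-04 -1.75309809e-03 -9.99998436e-01]]
```

View pics/top0.png

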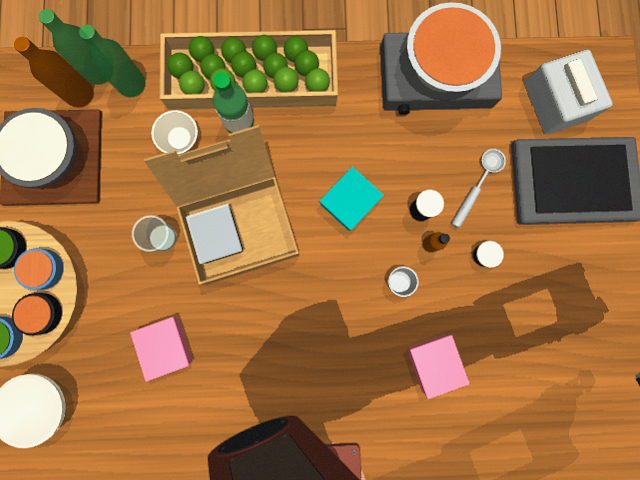

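View pics/side0.png

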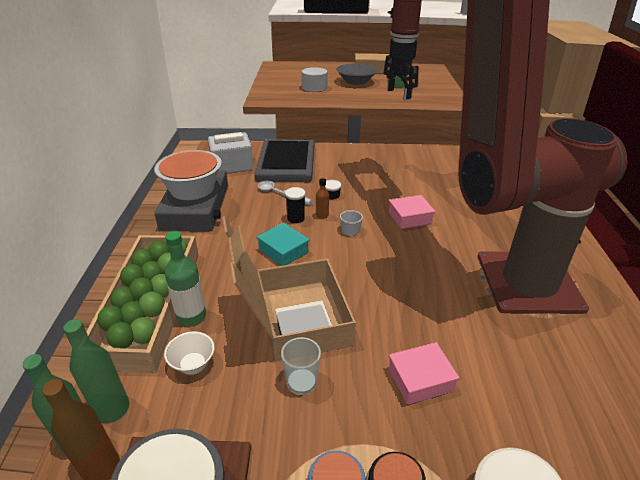

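In the top view there are two black tubs with white lids, at (428,204) and (490,254). In the side view they are at (295,205), which is tall, and (332,188), which is low and behind the soy bottle. The low one at top (490,254) fits. The carton is at top (240,230), with its lid leaning back and the hinge towards the bottle at (232,100) and the bowl at (175,132). The tray is at (214,234) and the empty half is around (265,220). Next I'll measure.

```bash
cat > h.py <<'E'
import numpy as np,cv2
def rays(c,uv):
    K=np.array([[c["fx"],0,c["cx"]],[0,c["fy"],c["cy"]],[0,0,1]])
    n=cv2.undistortPoints(np.float64(uv).reshape(-1,1,2),K,np.array([c["k1"],0,0,0.])).reshape(-1,2)
    return np.c_[n[:,0],-n[:,1],-np.ones(len(n))]
def cloud(z,c,eye=None,R=None):
    eye=c["eye"] if eye is None else eye;R=c["orientation"] if R is None else R
    v,u=np.mgrid[:480,:640];r=rays(c,np.c_[u.ravel(),v.ravel()])
    P=(r*z.reshape(-1,1))@R.T+eye;P[z.ravel()<=0]=np.nan
    return P.reshape(480,640,3)
def wristpose(c,s):
    M=c["mount"];R=np.array(s["tcp_rot"]);return R@M[:3,3]+s["position"],R@M[:3,:3]
def proj(c,P,eye=None,R=None):
    eye=c["eye"] if eye is None else eye;R=c["orientation"] if R is None else R
    q=(np.atleast_2d(P)-eye)@R;x=q[:,0]/-q[:,2];y=-q[:,1]/-q[:,2];f=1+c["k1"]*(x*x+y*y)
    return np.c_[c["fx"]*x*f+c["cx"],c["fy"]*y*f+c["cy"]]
E
python3 - <<'E'
import pickle;from h import *
np.set_printoptions(precision=4,suppress=True)
d=pickle.load(open("d0.pkl","rb"))
C={n:cloud(d[n][1],d[n][2]) for n in d};pickle.dump(C,open("c0.pkl","wb"))
T=C["top"];rgb=d["top"][0].astype(int)
for n,(u,v,r) in dict(tall=(428,204,22),low=(490,254,22),cup=(403,281,20),soy=(438,241,12)).items():
    Q=T[v-r:v+r,u-r:u+r];q=rgb[v-r:v+r,u-r:u+r]
    m=(q.min(2)>170)&(Q[...,2]>0.02) if n in("tall","low") else Q[...,2]>0.02
    P=Q[m];c,(rad)=cv2.minEnclosingCircle(P[:,:2].astype(np.float32));print(n,len(P),np.median(P,0),c,rad,np.percentile(P[:,2],[2,50,98]))
for n,uvs in dict(top=[(428,204),(490,254),(214,234),(265,220),(187,277),(296,253),(199,282),(275,181),(180,209),(228,198),(147,160),(260,130),(206,150),(183,160),(232,88),(175,132),(150,232)],side=[(295,196),(332,185),(303,322),(273,354),(353,320),(330,264),(246,280),(226,222),(236,272)]).items():
    for u,v in uvs: print(n,u,v,C[n][v,u])
S=C["side"];rs=d["side"][0].astype(int)
for n,(u,v,r) in dict(tall=(295,194,12),low=(332,186,10)).items():
    Q=S[v-r:v+r,u-r:u+r];m=(rs[v-r:v+r,u-r:u+r].min(2)>150);P=Q[m];print(n,len(P),np.median(P,0))
# rim: z in 60..74 near carton
m=(abs(T[...,2]-.068)<.008);m[:, :140]=0;m[:,310:]=0;m[:110]=0;m[300:]=0
P=T[m];print(len(P),cv2.minAreaRect(P[:,:2].astype(np.float32)))
E
```

```text
tall 561 [ 0.5662 -0.2494  0.0852] (0.5664925575256348, -0.25014710426330566) 0.0268400888890028 [0.0819 0.0852 0.0889]
low 527 [ 0.4674 -0.3772  0.0385] (0.4672623872756958, -0.3769427537918091) 0.026758339256048203 [0.0349 0.0385 0.0417]
cup 284 [ 0.4176 -0.2098  0.043 ] (0.41676968336105347, -0.19659999012947083) 0.029783641919493675 [0.0218 0.043  0.0484]
soy 360 [ 0.4907 -0.2584  0.078 ] (0.49333369731903076, -0.2641576826572418) 0.017815684899687767 [0.027  0.078  0.1175]
top 428 204 [ 0.5643 -0.2462  0.0855]
top 490 254 [ 0.467  -0.3775  0.0385]
top 214 234 [0.5223 0.1745 0.0434]
top 265 220 [0.553  0.0758 0.0066]
top 187 277 [0.4398 0.2375 0.0039]
top 296 253 [0.4777 0.0116 0.0704]
top 199 282 [0.4275 0.1991 0.0671]
top 275 181 [0.6211 0.0496 0.0684]
top 180 209 [0.5723 0.2388 0.0561]
top 228 198 [0.5993 0.1503 0.0177]
top 147 160 [0.6283 0.2518 0.2177]
top 260 130 [0.7482 0.0837 0.001 ]
top 206 150 [0.6422 0.1535 0.2204]
top 183 160 [0.6232 0.1889 0.2308]
top 232 88 [0.7741 0.1182 0.1619]
top 175 132 [0.7471 0.2634 0.0041]
top 150 232 [0.5339 0.3116 0.0109]
side 295 196 [ 0.5663 -0.2257  0.0847]
side 332 185 [ 0.4685 -0.3701  0.0362]
side 303 322 [0.5254 0.1881 0.0507]
side 273 354 [0.5809 0.2413 0.0168]
side 353 320 [0.4291 0.1971 0.0684]
side 330 264 [ 0.4726 -0.0533 -0.0009]
side 246 280 [0.6271 0.1896 0.1588]
side 226 222 [0.6758 0.0869 0.2148]
side 236 272 [0.6356 0.2204 0.2041]
tall 189 [nan nan nan]
low 124 [nan nan nan]
1293 ((0.5848620533943176, 0.18754476308822632), (0.30502253770828247, 0.28597673773765564), 15.872270584106445)
```

Run:
```python
import cv2
a=cv2.imread("pics/top0.png")[170:300,370:540];b=cv2.imread("pics/side0.png")[165:245,270:375]
a=cv2.resize(a,(400,306),interpolation=3);b=cv2.resize(b,(400,305),interpolation=3)
import numpy as np
cv2.imwrite("pics/crop1.png",np.hstack([a[:305],b]))
```

```text
(no output)
```

View pics/crop1.png

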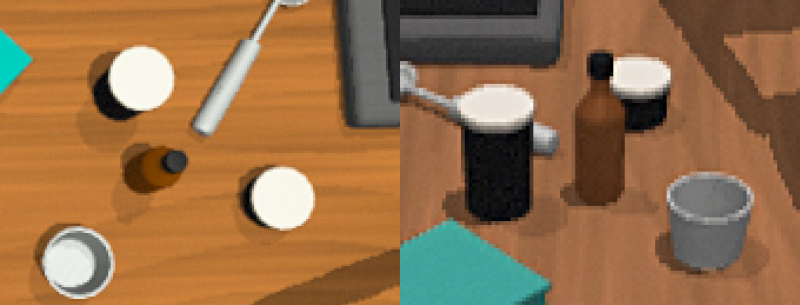

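Crop: the low tub is the right-hand white lid, at top (490,254) and side (332,188). It is visibly short and stands behind the soy bottle. The tall one is at top (428,204), z=0.085. The low tub centre is (0.467,-0.377) with its top at z=0.0385, which fits the stated size. Next, the carton, lid and tab.

Run:
```python
import pickle;from h import *
from scipy.optimize import least_squares
np.set_printoptions(precision=4,suppress=True)
C=pickle.load(open("c0.pkl","rb"))
P=np.vstack([C["top"].reshape(-1,3),C["side"].reshape(-1,3)]);P=P[np.isfinite(P).all(1)]
R=lambda a:np.array([[np.cos(a),-np.sin(a)],[np.sin(a),np.cos(a)]])
p=np.array([.53,.125,np.radians(15)])
for it in range(6):
    q=(P[:,:2]-p[:2])@R(p[2]);m=(abs(P[:,2]-.067)<.005)&(abs(q[:,0])<.1)&(abs(q[:,1])<.115)&(q[:,0]<.06)
    def f(p):
        q=(P[m,:2]-p[:2])@R(p[2]);dx=abs(q[:,0])-.078;dy=abs(q[:,1])-.098
        return np.where((dx>0)&(dy>0),np.hypot(dx,dy),np.maximum(dx,dy))
    p=least_squares(f,p,loss="soft_l1",f_scale=.003).x
print(p[:2],np.degrees(p[2]),m.sum(),np.sqrt(np.mean(f(p)**2)),np.median(P[m,2]))
np.save("carton.npy",p)
q=np.c_[(P[:,:2]-p[:2])@R(p[2]),P[:,2]]
m=(q[:,2]>.09)&(abs(q[:,1])<.11)&(q[:,0]>.03)&(q[:,0]<.2)&(q[:,2]<.26)
L=q[m]
for lo,hi in((-.1,-.05),(-.04,.04),(.05,.1)):
    l=L[(L[:,1]>lo)&(L[:,1]<hi)]
    for z in np.arange(.09,.26,.01):
        k=l[(abs(l[:,2]-z)<.005)]
        if len(k):print(lo,round(z,3),len(k),np.percentile(k[:,0],[5,50,95]))
tr=q[(abs(q[:,2]-.046)<.006)&(abs(q[:,0])<.065)&(q[:,1]<.09)&(q[:,1]>-.09)];print("tray",len(tr),tr.min(0),tr.max(0),np.median(tr,0))
fl=q[(abs(q[:,0])<.06)&(q[:,1]<-.02)&(q[:,1]>-.08)];print("floor",np.median(fl,0))
for n,w in dict(tumbler=(.5339,.3116),low=(.4673,-.3771),bottle=(.774,.118),bowl=(.747,.263)).items():print(n,(np.array(w)-p[:2])@R(p[2]))
```

```text
[0.528  0.1275] 15.807214398814752 1238 0.0019293659297930572 0.0675099745179834
-0.1 0.09 64 [0.0841 0.0868 0.1992]
-0.1 0.1 125 [0.0865 0.0895 0.1991]
-0.1 0.11 129 [0.0899 0.0931 0.1992]
-0.1 0.12 130 [0.0938 0.0966 0.1988]
-0.1 0.13 131 [0.0978 0.1003 0.1994]
-0.1 0.14 107 [0.1011 0.1033 0.106 ]
-0.1 0.15 97 [0.1047 0.1069 0.1096]
-0.1 0.16 103 [0.108  0.1102 0.1134]
-0.1 0.17 110 [0.1117 0.114  0.1162]
-0.1 0.18 112 [0.1158 0.1179 0.1203]
-0.1 0.19 132 [0.119  0.1219 0.1246]
-0.1 0.2 127 [0.1231 0.1257 0.1284]
-0.1 0.21 162 [0.1263 0.1292 0.1336]
-0.1 0.22 92 [0.1299 0.1325 0.135 ]
-0.04 0.09 83 [0.0842 0.0862 0.0889]
-0.04 0.1 169 [0.0863 0.0889 0.0918]
-0.04 0.11 193 [0.0897 0.0926 0.0957]
-0.04 0.12 188 [0.0936 0.0961 0.0992]
-0.04 0.13 194 [0.0972 0.1    0.103 ]
-0.04 0.14 197 [0.1006 0.1036 0.1065]
-0.04 0.15 201 [0.1046 0.1072 0.1101]
-0.04 0.16 214 [0.1084 0.1109 0.1138]
-0.04 0.17 198 [0.1119 0.1145 0.1172]
-0.04 0.18 208 [0.1153 0.1179 0.1209]
-0.04 0.19 81 [0.119  0.1203 0.1241]
-0.04 0.2 95 [0.1271 0.1295 0.1322]
-0.04 0.21 197 [0.1211 0.1252 0.1291]
-0.04 0.22 211 [0.1143 0.1183 0.1225]
-0.04 0.23 248 [0.1075 0.1111 0.1154]
0.05 0.09 56 [0.0839 0.0864 0.0892]
0.05 0.1 123 [0.0858 0.0891 0.0928]
0.05 0.11 127 [0.0896 0.093  0.0966]
0.05 0.12 128 [0.0935 0.0965 0.0997]
0.05 0.13 126 [0.0974 0.1001 0.1037]
0.05 0.14 136 [0.1005 0.1036 0.1073]
0.05 0.15 142 [0.1041 0.1072 0.1105]
0.05 0.16 152 [0.1082 0.111  0.1144]
0.05 0.17 143 [0.1119 0.1147 0.118 ]
0.05 0.18 154 [0.1153 0.1184 0.1219]
0.05 0.19 149 [0.1193 0.1217 0.1249]
0.05 0.2 170 [0.1224 0.1255 0.1292]
0.05 0.21 176 [0.1263 0.1293 0.1344]
0.05 0.22 110 [0.1297 0.1333 0.1365]
tray 3500 [-0.042   0.0032  0.0415] [0.0614 0.09   0.052 ] [0.0092 0.0452 0.0482]
floor [-0.0004 -0.0529  0.0043]
tumbler [0.0558 0.1756]
low [-0.1959 -0.4689]
bottle [ 0.2341 -0.0761]
bowl [0.2476 0.0708]
```

The carton centre is (0.528, 0.1275) with yaw 15.8° (fit rms 2 mm). The lid is at about 110° and the tab about 35° splayed, with its fold at carton (0.127, z 0.203). The floor is at z=0.004. I'll move above the tub and refine with the wrist camera.

```bash
python3 -m inch '[[0.255,-0.081,0.05,0,0,0],[0.255,-0.081,0.05,0,0,0],[0.255,-0.081,0.05,0,0,0],[0.255,-0.081,0.05,0,0,0],[0.255,-0.081,0.05,0,0,0],[0.255,-0.081,0.05,0,0,0],[0.255,-0.081,0.05,0,0,0],[0.255,-0.081,0.05,0,0,0]]' 1
cat > w.py <<'E'
from workcell import *;from h import *
np.set_printoptions(precision=4,suppress=True)
def wr():
    s=state();c=get_calibration("wrist");p,z=grab_frame("wrist");e,R=wristpose(c,s)
    return s,p,cloud(z,c,e,R),(c,e,R)
E
python3 - <<'E'
from w import *
s,p,W,_=wr();m=(p.min(2)>150)&(np.hypot(W[...,0]-.467,W[...,1]+.377)<.05)&(W[...,2]>.025)
P=W[m];print(len(P),cv2.minEnclosingCircle(P[:,:2].astype(np.float32)),np.median(P,0))
cc=np.array(cv2.minEnclosingCircle(P[:,:2].astype(np.float32))[0]);R=np.array(s["tcp_rot"]);print(s["position"],R.T@(np.r_[cc,.008]-s["position"]))
print(R)
E
```

```text
t: 0.77
position: [0.4696, -0.373, 0.1793]
tcp_rot: [[0.897, 0.442, -0.001], [0.442, -0.897, 0.004], [0.001, -0.004, -1.0]]
wrist_force: [-0.6, 0.3, -0.4]
width: 0.0855
gripper_force: 0.0
2854 ((0.46792149543762207, -0.3776751160621643), 0.026883188635110855) [ 0.4691 -0.3773  0.0379]
[ 0.4696 -0.373   0.1793] [-0.0037  0.0041  0.1713]
[[ 0.8971  0.4419 -0.001 ]
 [ 0.4419 -0.8971  0.0036]
 [ 0.0007 -0.0037 -1.    ]]
```

```bash
python3 -m inch '[[-0.004,0.004,0.04,0,0,0],[-0.004,0.004,0.08,0,0,0],[-0.004,0.004,0.12,0,0,0],[-0.004,0.004,0.145,0,0,0],[-0.004,0.004,0.171,0,0,0],[-0.004,0.004,0.171,0,0,0],[-0.004,0.004,0.171,0,0,0],[-0.004,0.004,0.171,0,0,0]]' 1; python3 -m inch '[[0,0,0,0,0,0],[0,0,0,0,0,0],[0,0,0,0,0,0],[0,0,0,0,0,0],[0,0,0,0,0,0],[0,0,0,0,0,0],[0,0,0,0,0,0],[0,0,0,0,0,0]]' 0.3 30
```

```text
t: 1.48
position: [0.4657, -0.3845, 0.0119]
tcp_rot: [[0.9, 0.437, 0.001], [0.437, -0.9, -0.002], [0.0, 0.002, -1.0]]
wrist_force: [0.4, -0.4, 1.7]
width: 0.0854
gripper_force: 0.0
t: 2.15
position: [0.4664, -0.3841, 0.0125]
tcp_rot: [[0.899, 0.438, 0.002], [0.438, -0.899, -0.002], [0.001, 0.003, -1.0]]
wrist_force: [-0.8, 1.4, 4.9]
width: 0.0531
gripper_force: 31.0
```

Grip is firm: 31 N at 53 mm. Lifting, then carrying towards the carton's empty half.

```bash
python3 -m inch '[[0,0,-0.04,0,0,0],[0,0,-0.08,0,0,0],[0,0,-0.12,0,0,0],[0,0,-0.16,0,0,0],[0.02,-0.03,-0.17,0,0,-6],[0.045,-0.06,-0.17,0,0,-12],[0.07,-0.09,-0.17,0,0,-19],[0.09,-0.12,-0.17,0,0,-26]]' 0.3 30
python3 - <<'E'
from w import *
s=state();R=np.array(s["tcp_rot"]);print(s["position"],s["gripper_force"])
print("to hover",R.T@(np.array([.538,.074,.18])-s["position"]),"yaw",np.degrees(np.arctan2(R[1,0],R[0,0])))
E
```

```text
t: 2.82
position: [0.4946, -0.2342, 0.1818]
tcp_rot: [[0.612, 0.791, 0.003], [0.791, -0.612, -0.001], [0.001, 0.003, -1.0]]
wrist_force: [0.2, -1.2, -0.2]
width: 0.053
gripper_force: 32.3
[ 0.4946 -0.2342  0.1818] 32.297499775886536
to hover [ 0.2703 -0.1544  0.0016] yaw 52.25832463521202
```

```bash
python3 -m inch '[[0.033,-0.019,0,0,0,-7],[0.066,-0.038,0,0,0,-14],[0.1,-0.057,0,0,0,-21],[0.135,-0.077,0,0,0,-28],[0.17,-0.097,0,0,0,-35],[0.205,-0.117,0,0,0,-42],[0.24,-0.137,0,0,0,-48],[0.27,-0.154,0,0,0,-53.5]]'; python3 -m inch '[[0,0,0,0,0,0],[0,0,0,0,0,0],[0,0,0,0,0,0],[0,0,0,0,0,0],[0,0,0,0,0,0],[0,0,0,0,0,0],[0,0,0,0,0,0],[0,0,0,0,0,0]]'
python3 - <<'E'
from w import *
s=state();R=np.array(s["tcp_rot"])
print("to go",R.T@(np.array([.538,.074,.02])-s["position"]),"yaw",np.degrees(np.arctan2(R[1,0],R[0,0])))
# where is held tub and the carton rim from here
p,z=grab_frame("top");c=get_calibration("top");T=cloud(z,c)
cv2.imwrite("pics/top1.png",p[:,:,::-1])
s,p,W,_=wr();q=np.load("carton.npy");a=q[2];B=np.array([[np.cos(a),-np.sin(a)],[np.sin(a),np.cos(a)]])
cv2.imwrite("pics/wr1.png",p[:,:,::-1])
E
```

```text
t: 3.48
position: [0.5391, 0.0746, 0.1813]
tcp_rot: [[-0.272, 0.962, 0.002], [0.962, 0.272, 0.0], [-0.0, 0.002, -1.0]]
wrist_force: [0.7, -0.3, 0.0]
width: 0.0527
gripper_force: 32.3
t: 4.15
position: [0.5391, 0.0711, 0.1803]
tcp_rot: [[-0.265, 0.964, -0.0], [0.964, 0.265, -0.0], [-0.0, -0.0, -1.0]]
wrist_force: [0.4, -0.3, -0.9]
width: 0.053
gripper_force: 32.3
to go [ 0.003  -0.0003  0.1603] yaw 105.36616257667991
```

View pics/wr1.png

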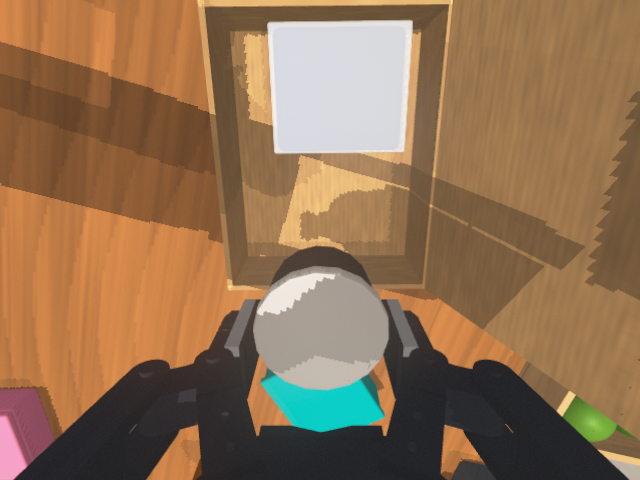

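The wrist view shows the tub held upright at (321,310), centred between the carton's side walls (columns 228 to 427). The tray is at (340,87), and the floor in front of it is empty. Lowering.

```bash
python3 -m inch '[[0.003,0,0.035,0,0,0],[0.003,0,0.07,0,0,0],[0.003,0,0.1,0,0,0],[0.003,0,0.125,0,0,0],[0.003,0,0.145,0,0,0],[0.003,0,0.156,0,0,0],[0.003,0,0.162,0,0,0],[0.003,0,0.162,0,0,0]]'; python3 -m inch '[[0,0,0,0,0,0],[0,0,0.0,0,0,0],[0,0,0.0,0,0,0],[0,0,0,0,0,0],[0,0,0,0,0,0],[0,0,0,0,0,0],[0,0,0,0,0,0],[0,0,0,0,0,0]]'
```

```text
t: 4.92
position: [0.5378, 0.0747, 0.0178]
tcp_rot: [[-0.266, 0.964, -0.002], [0.964, 0.266, -0.0], [0.0, -0.002, -1.0]]
wrist_force: [-0.4, 0.2, -0.7]
width: 0.0531
gripper_force: 32.6
t: 5.58
position: [0.5383, 0.0748, 0.0184]
tcp_rot: [[-0.266, 0.964, 0.0], [0.964, 0.266, 0.0], [-0.0, 0.0, -1.0]]
wrist_force: [-0.2, 0.3, -1.0]
width: 0.0525
gripper_force: 32.6
```

```bash
python3 -m inch '[[0,0,0,0,0,0],[0,0,0,0,0,0],[0,0,0,0,0,0],[0,0,0,0,0,0],[0,0,0,0,0,0],[0,0,0,0,0,0],[0,0,0,0,0,0],[0,0,0,0,0,0]]' 0.85 30; python3 -m inch '[[0,0,-0.02,0,0,0],[0,0,-0.05,0,0,0],[0,0,-0.09,0,0,0],[0,0,-0.13,0,0,0],[0,0,-0.17,0,0,0],[0,0,-0.21,0,0,0],[0,0,-0.24,0,0,0],[0,0,-0.24,0,0,0]]'; python3 -m inch '[[-0.03,0,0,0,0,0],[-0.03,0,0,0,0,0],[-0.03,0,0,0,0,0],[-0.03,0,0,0,0,0],[-0.03,0,0,0,0,0],[-0.03,0,0,0,0,0],[-0.03,0,0,0,0,0],[-0.03,0,0,0,0,0]]' 0
cat > look.py <<'E'
from w import *
import sys
p=np.load("carton.npy");a=p[2];B=np.array([[np.cos(a),-np.sin(a)],[np.sin(a),np.cos(a)]])
s,im,W,_=wr();cv2.imwrite(sys.argv[1],im[:,:,::-1])
im2,z=grab_frame("side");S=cloud(z,get_calibration("side"));cv2.imwrite(sys.argv[1].replace(".png","s.png"),im2[:,:,::-1])
for n,X in(("wrist",W),("side",S)):
    X=X.reshape(-1,3);X=X[np.isfinite(X).all(1)];q=np.c_[(X[:,:2]-p[:2])@B,X[:,2]]
    m=(abs(q[:,2]-.042)<.006)&(abs(q[:,0])<.065)&(q[:,1]<-.015)&(q[:,1]>-.09)
    if m.sum()>30:print(n,"tub",m.sum(),cv2.minEnclosingCircle(q[m,:2].astype(np.float32)),np.median(q[m],0))
    l=q[(abs(q[:,1])<.036)&(q[:,2]>.075)&(q[:,2]<.26)&(q[:,0]>-.1)&(q[:,0]<.16)]
    for zz in np.arange(.08,.25,.01):
        k=l[abs(l[:,2]-zz)<.005]
        if len(k)>8:print(n,round(zz,3),len(k),np.percentile(k[:,0],[5,50,95]))
t=np.r_[(s["position"][:2]-p[:2])@B,s["position"][2]];print("tcp carton",t,"yaw",np.degrees(np.arctan2(s["tcp_rot"][1][0],s["tcp_rot"][0][0])))
E
python3 look.py pics/l1.png
```

```text
t: 6.25
position: [0.5383, 0.0747, 0.0183]
tcp_rot: [[-0.266, 0.964, -0.0], [0.964, 0.266, -0.0], [-0.0, -0.0, -1.0]]
wrist_force: [-0.1, 0.6, -0.1]
width: 0.0728
gripper_force: 0.0
t: 6.92
position: [0.542, 0.0748, 0.267]
tcp_rot: [[-0.266, 0.964, 0.013], [0.964, 0.266, -0.0], [-0.004, 0.013, -1.0]]
wrist_force: [1.0, -0.4, 0.4]
width: 0.0727
gripper_force: 0.0
t: 7.58
position: [0.5461, 0.0462, 0.2582]
tcp_rot: [[-0.267, 0.964, -0.0], [0.964, 0.267, 0.0], [0.0, -0.0, -1.0]]
wrist_force: [0.2, 0.4, 0.3]
width: 0.0005
gripper_force: 0.0
wrist tub 2202 ((-0.005146351642906666, -0.047987114638090134), 0.02692319080233574) [-0.005  -0.0469  0.0419]
wrist 0.08 656 [0.08   0.0818 0.0837]
wrist 0.09 711 [0.0837 0.0856 0.0874]
wrist 0.1 798 [0.0873 0.0893 0.0912]
wrist 0.11 882 [0.0909 0.093  0.0949]
wrist 0.12 988 [0.0947 0.0967 0.0987]
wrist 0.13 1087 [0.0984 0.1004 0.1023]
wrist 0.14 1192 [0.1021 0.104  0.1058]
wrist 0.15 1386 [0.1057 0.1076 0.1095]
wrist 0.16 1535 [0.1093 0.1112 0.1131]
wrist 0.17 1733 [0.1128 0.1147 0.1166]
wrist 0.18 2007 [0.1162 0.1182 0.1201]
wrist 0.19 2315 [0.1199 0.1219 0.1238]
wrist 0.2 1882 [0.1233 0.1249 0.13  ]
wrist 0.23 1325 [0.1075 0.1089 0.1103]
side tub 371 ((-0.003550347639247775, -0.04595188423991203), 0.02884620614349842) [-0.0024 -0.0433  0.042 ]
side 0.08 37 [0.0823 0.0836 0.0854]
side 0.09 34 [0.086  0.0876 0.0895]
side 0.1 35 [0.0893 0.0912 0.0928]
side 0.11 37 [0.093  0.0947 0.0964]
side 0.12 32 [0.0969 0.0984 0.0999]
side 0.13 37 [0.1003 0.1019 0.1036]
side 0.14 39 [0.1038 0.1056 0.1073]
side 0.15 40 [0.1076 0.1092 0.1109]
side 0.16 37 [0.1112 0.1129 0.1143]
side 0.17 34 [0.1147 0.1163 0.118 ]
side 0.18 21 [0.1185 0.1197 0.1214]
side 0.19 12 [0.1219 0.1234 0.125 ]
side 0.2 44 [0.1294 0.1308 0.1323]
side 0.21 95 [0.1232 0.1262 0.1291]
side 0.22 97 [0.1163 0.1195 0.1227]
side 0.23 94 [0.1099 0.113  0.1159]
tcp carton [-0.0047 -0.0831  0.2582] yaw 105.47779179307403
```

The tub stands upright at carton (-0.005,-0.048) with its top at 0.042, so step 1 is met. Next I'll fold the tab by pressing straight down on its tip. That line of force passes near the hinge, so the lid should stay put.

```bash
python3 -m inch '[[0.03,0.04,-0.01,0,0,0],[0.06,0.075,-0.01,0,0,0],[0.083,0.102,-0.01,0,0,0],[0.083,0.102,0,0,0,0],[0.083,0.102,0,0,0,0],[0.083,0.102,0,0,0,0],[0.083,0.102,0.0,0,0,0],[0.083,0.102,0.0,0,0,0]]' 0;  python3 -m inch '[[0,0,0.008,0,0,0],[0,0,0.014,0,0,0],[0,0,0.02,0,0,0],[0,0,0.025,0,0,0],[0,0,0.03,0,0,0],[0,0,0.034,0,0,0],[0,0,0.036,0,0,0],[0,0,0.036,0,0,0]]'; python3 look.py pics/l2.png
```

```text
t: 8.35
position: [0.6222, 0.1519, 0.2589]
tcp_rot: [[-0.265, 0.964, 0.0], [0.964, 0.265, -0.0], [-0.0, 0.0, -1.0]]
wrist_force: [0.2, -0.5, -0.4]
width: 0.0001
gripper_force: 0.0
t: 9.02
position: [0.6222, 0.1529, 0.2216]
tcp_rot: [[-0.266, 0.964, -0.001], [0.964, 0.266, -0.0], [0.0, -0.001, -1.0]]
wrist_force: [-0.2, -0.1, -0.1]
width: 0.0
gripper_force: 0.0
wrist tub 2187 ((-0.00488530145958066, -0.04783013090491295), 0.027169115841388702) [-0.004  -0.0463  0.0418]
wrist 0.08 324 [0.0803 0.0821 0.0838]
wrist 0.09 345 [0.0841 0.0858 0.0875]
wrist 0.1 382 [0.088  0.0897 0.0914]
wrist 0.11 425 [0.0916 0.0935 0.0952]
wrist 0.12 476 [0.0954 0.0973 0.0989]
wrist 0.13 535 [0.0995 0.101  0.1029]
wrist 0.14 580 [0.1029 0.1048 0.1066]
wrist 0.15 668 [0.1068 0.1087 0.1104]
wrist 0.16 439 [0.1105 0.1116 0.1139]
wrist 0.17 191 [0.1145 0.116  0.1179]
wrist 0.18 138 [0.1182 0.1198 0.1217]
wrist 0.19 57 [0.1219 0.1231 0.1251]
wrist 0.2 729 [0.1287 0.1307 0.1322]
wrist 0.21 1631 [0.121  0.1245 0.1282]
wrist 0.22 1604 [0.1131 0.1168 0.1203]
wrist 0.23 1366 [0.0879 0.1084 0.1123]
wrist 0.24 864 [0.085  0.0971 0.1096]
side tub 374 ((-0.0019446741789579391, -0.046616390347480774), 0.028679855167865753) [-0.0025 -0.0431  0.042 ]
side 0.08 34 [0.0824 0.0838 0.0853]
side 0.09 39 [0.086  0.0877 0.0894]
side 0.1 41 [0.0898 0.0917 0.0936]
side 0.11 35 [0.0937 0.0956 0.097 ]
side 0.12 39 [0.0976 0.0991 0.1011]
side 0.13 43 [0.1011 0.103  0.1047]
side 0.14 40 [0.1052 0.1069 0.1084]
side 0.15 46 [0.109  0.1108 0.1126]
side 0.16 39 [0.1128 0.1145 0.1165]
side 0.17 30 [0.1165 0.1182 0.1198]
side 0.18 20 [0.1202 0.1216 0.1235]
side 0.19 10 [0.1239 0.1251 0.1267]
side 0.2 51 [0.1298 0.1326 0.1343]
side 0.21 107 [0.1237 0.127  0.1306]
side 0.22 123 [0.1146 0.1189 0.123 ]
side 0.23 108 [0.0903 0.1102 0.1149]
side 0.24 74 [0.0875 0.1003 0.112 ]
tcp carton [ 0.0975 -0.0011  0.2216] yaw 105.4449162610703
```

Run:
```python
import cv2,numpy as np
a=cv2.imread("pics/l2s.png")[130:340,170:330];b=cv2.imread("pics/l2.png")[150:480,120:640]
cv2.imwrite("pics/crop2.png",np.hstack([cv2.resize(a,(343,450),interpolation=3),cv2.resize(b,(457,450))]))
```

```text
(no output)
```

View pics/crop2.png

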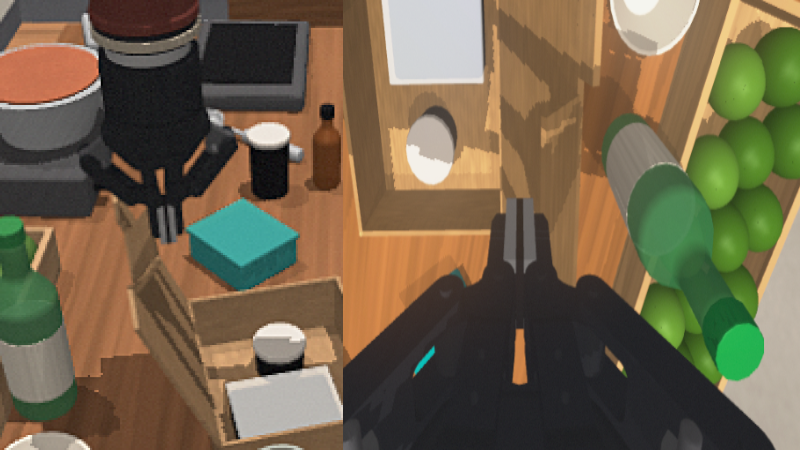

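The fingertips at crop (165,220) slid down on the inner side of the tab at (135,225), so they missed its face. They are slimmer than I assumed. I'll go up, shift +x over the tab's outer face, and push down and forward.

```bash
python3 -m inch '[[0,-0.003,-0.015,0,0,0],[0,-0.003,-0.035,0,0,0],[0,0.005,-0.038,0,0,0],[0,0.0175,-0.036,0,0,0],[0,0.0175,-0.025,0,0,0],[0,0.0175,-0.018,0,0,0],[0,0.0175,-0.014,0,0,0],[0,0.0175,-0.014,0,0,0]]';  python3 -m inch '[[0,-0.001,0.004,0,0,0],[0,-0.003,0.008,0,0,0],[0,-0.005,0.012,0,0,0],[0,-0.008,0.016,0,0,0],[0,-0.011,0.02,0,0,0],[0,-0.013,0.023,0,0,0],[0,-0.013,0.023,0,0,0],[0,-0.013,0.023,0,0,0]]'; python3 look.py pics/l3.png | grep -v tub
```

```text
t: 9.78
position: [0.6377, 0.1574, 0.2339]
tcp_rot: [[-0.266, 0.964, -0.004], [0.964, 0.266, -0.001], [0.001, -0.004, -1.0]]
wrist_force: [0.2, 0.5, -0.2]
width: 0.0003
gripper_force: 0.0
t: 10.45
position: [0.6265, 0.1541, 0.2131]
tcp_rot: [[-0.266, 0.964, -0.0], [0.964, 0.266, -0.0], [0.0, -0.0, -1.0]]
wrist_force: [-0.8, 0.8, -0.2]
width: 0.0001
gripper_force: 0.0
wrist 0.08 329 [0.0805 0.0823 0.0841]
wrist 0.09 371 [0.0844 0.0862 0.0881]
wrist 0.1 401 [0.0884 0.0903 0.092 ]
wrist 0.11 460 [0.0924 0.0942 0.096 ]
wrist 0.12 293 [0.0963 0.0974 0.1001]
wrist 0.13 178 [0.1002 0.1022 0.1041]
wrist 0.14 175 [0.1041 0.106  0.1078]
wrist 0.15 170 [0.1083 0.11   0.1117]
wrist 0.16 140 [0.1122 0.1138 0.1157]
wrist 0.17 118 [0.1161 0.1176 0.1198]
wrist 0.18 80 [0.1198 0.1215 0.1239]
wrist 0.19 19 [0.1242 0.1249 0.1262]
wrist 0.2 2256 [0.1242 0.1294 0.1339]
wrist 0.21 4285 [0.1012 0.1146 0.1247]
wrist 0.22 466 [0.0905 0.102  0.1129]
wrist 0.23 840 [0.0895 0.102  0.1141]
wrist 0.24 1010 [0.0896 0.1017 0.1141]
side 0.08 40 [0.0823 0.084  0.0858]
side 0.09 43 [0.0865 0.0882 0.09  ]
side 0.1 40 [0.0906 0.0924 0.094 ]
side 0.11 38 [0.0944 0.0962 0.0979]
side 0.12 42 [0.0984 0.1    0.1018]
side 0.13 41 [0.1023 0.1041 0.1059]
side 0.14 46 [0.1059 0.1081 0.1099]
side 0.15 39 [0.1103 0.112  0.1138]
side 0.16 35 [0.114  0.1158 0.1178]
side 0.17 25 [0.1183 0.1198 0.1215]
side 0.18 16 [0.1222 0.1236 0.1252]
side 0.2 110 [0.1255 0.1319 0.1359]
side 0.21 269 [0.1038 0.1184 0.1285]
side 0.22 46 [0.0928 0.1045 0.1149]
side 0.23 69 [0.0924 0.1046 0.1163]
side 0.24 75 [0.0911 0.104  0.1171]
tcp carton [ 0.1021 -0.0012  0.2131] yaw 105.4413398877987
```

The tab is folding. I'll press a bit further, back off and measure the angle.

```bash
python3 -m inch '[[0,-0.001,0.002,0,0,0],[0,-0.002,0.004,0,0,0],[0,-0.003,0.006,0,0,0],[0,-0.003,0.007,0,0,0],[0,-0.003,0.008,0,0,0],[0,-0.003,0.008,0,0,0],[0,-0.003,0.008,0,0,0],[0,-0.003,0.008,0,0,0]]'; python3 -m inch '[[0,0,-0.01,0,0,0],[0,0,-0.03,0,0,0],[0,0,-0.05,0,0,0],[0,0,-0.06,0,0,0],[0,0,-0.06,0,0,0],[0,0,-0.06,0,0,0],[0,0,-0.06,0,0,0],[0,0,-0.06,0,0,0]]'
cat > tab.py <<'E'
from w import *
p=np.load("carton.npy");a=p[2];B=np.array([[np.cos(a),-np.sin(a)],[np.sin(a),np.cos(a)]])
s,im,W,_=wr();im2,z=grab_frame("side");S=cloud(z,get_calibration("side"))
cv2.imwrite("pics/t_w.png",im[:,:,::-1]);cv2.imwrite("pics/t_s.png",im2[:,:,::-1])
im3,z=grab_frame("top");T=cloud(z,get_calibration("top"))
for n,X in(("wrist",W),("side",S),("top",T)):
    X=X.reshape(-1,3);X=X[np.isfinite(X).all(1)];q=np.c_[(X[:,:2]-p[:2])@B,X[:,2]]
    lid=q[(abs(q[:,1])>.05)&(abs(q[:,1])<.095)&(q[:,2]>.074)&(q[:,2]<.25)&(q[:,0]>-.085)&(q[:,0]<.15)]
    x,zz=lid[:,0]-.078,lid[:,2]-.068;r=np.hypot(x,zz);th=np.arctan2(zz,-x);m=(r>.04)&(r<.16)
    t=np.median(th[m]);print(n,"lid deg",np.degrees(t),m.sum(),np.percentile(np.degrees(th[m]),[10,90]),"rmax",np.percentile(r[m],99))
    u=np.array([-np.cos(t),np.sin(t)]);nn=np.array([-np.sin(t),-np.cos(t)]) # inner normal
    k=q[abs(q[:,1])<.036];d=k[:,[0,2]]-[.078,.068];L=np.c_[d@u,d@nn]
    k=(L[:,0]>.12)&(L[:,0]<.175)&(L[:,1]>.007)&(L[:,1]<.04)
    if k.sum()>20:
        c=np.polyfit(L[k,1],L[k,0],1);print("   tab pts",k.sum(),"angle rad",np.arctan(c[0]),"fold r",c[1],"depth max",np.percentile(L[k,1],98))
t=np.r_[(s["position"][:2]-p[:2])@B,s["position"][2]];print("tcp carton",t)
E
python3 tab.py
```

```text
t: 11.22
position: [0.624, 0.1534, 0.2054]
tcp_rot: [[-0.266, 0.964, 0.0], [0.964, 0.266, -0.0], [-0.0, 0.0, -1.0]]
wrist_force: [1.0, -0.2, 0.7]
width: 0.0001
gripper_force: 0.0
t: 11.88
position: [0.6231, 0.1533, 0.2635]
tcp_rot: [[-0.266, 0.964, -0.003], [0.964, 0.266, -0.0], [0.0, -0.003, -1.0]]
wrist_force: [0.2, -0.8, -0.3]
width: -0.0002
gripper_force: 0.0
wrist lid deg 111.3821520668759 7146 [111.055  111.6789] rmax 0.15845484311586341
   tab pts 3953 angle rad -0.3273811404276079 fold r 0.14523734808603875 depth max 0.030025981318453816
side lid deg 112.40259013080096 532 [112.0037 113.2301] rmax 0.1595609127214824
   tab pts 350 angle rad -0.3462599834876786 fold r 0.14654258291839298 depth max 0.030929733241570743
top lid deg 111.22785104709904 1459 [110.304  111.9446] rmax 0.15855102860351075
   tab pts 300 angle rad -0.32924915045596653 fold r 0.14550228910092855 depth max 0.030607900663307736
tcp carton [ 0.0985 -0.0011  0.2635]
```

The tab is at about -0.33 rad in all three views. Shut, its tip would be at about x=-0.056, z=0.038, inside the window. Now I'll go behind the lid and swing it.

```bash
python3 -m inch '[[0,0.035,0,0,0,0],[0,0.067,0,0,0,0],[0,0.067,0,0,0,0],[0,0.067,0.02,0,0,0],[0,0.067,0.05,0,0,0],[0,0.067,0.0735,0,0,0],[0,0.067,0.0735,0,0,0],[0,0.067,0.0735,0,0,0]]' 0; python3 -m inch '[[0,-0.012,0,0,0,0],[0,-0.024,0,0,0,0],[0,-0.036,0,0,0,0],[0,-0.048,0,0,0,0],[0,-0.06,0,0,0,0],[0,-0.072,0,0,0,0],[0,-0.072,0,0,0,0],[0,-0.072,0,0,0,0]]'; python3 tab.py
```

```text
t: 12.7
position: [0.687, 0.171, 0.1896]
tcp_rot: [[-0.266, 0.964, -0.005], [0.964, 0.266, -0.001], [0.001, -0.005, -1.0]]
wrist_force: [-0.3, -0.4, 0.6]
width: 0.0
gripper_force: 0.0
t: 13.37
position: [0.6255, 0.1531, 0.2045]
tcp_rot: [[-0.266, 0.964, 0.021], [0.964, 0.266, 0.003], [-0.003, 0.021, -1.0]]
wrist_force: [0.3, 2.1, 24.8]
width: 0.0001
gripper_force: 12.9
wrist lid deg 94.04292644222551 1664 [93.4627 94.6221] rmax 0.15944320868751496
   tab pts 6395 angle rad -0.3460048025519924 fold r 0.14622015977814348 depth max 0.03186607578611127
side lid deg 95.76534432939407 100 [94.3054 99.0986] rmax 0.15953728674808004
   tab pts 362 angle rad -0.3655615555898496 fold r 0.14732865145273136 depth max 0.03403261849814291
top lid deg 93.1920356374235 1150 [92.556  93.6547] rmax 0.15938897985049158
   tab pts 253 angle rad -0.33818606402161744 fold r 0.14590871463532973 depth max 0.030143967632979492
tcp carton [ 0.1008 -0.0019  0.2045]
```

Run:
```python
import cv2
a=cv2.imread("pics/t_s.png")[130:330,160:360]
cv2.imwrite("pics/crop3.png",cv2.resize(a,(600,600),interpolation=3))
```

```text
(no output)
```

View pics/crop3.png

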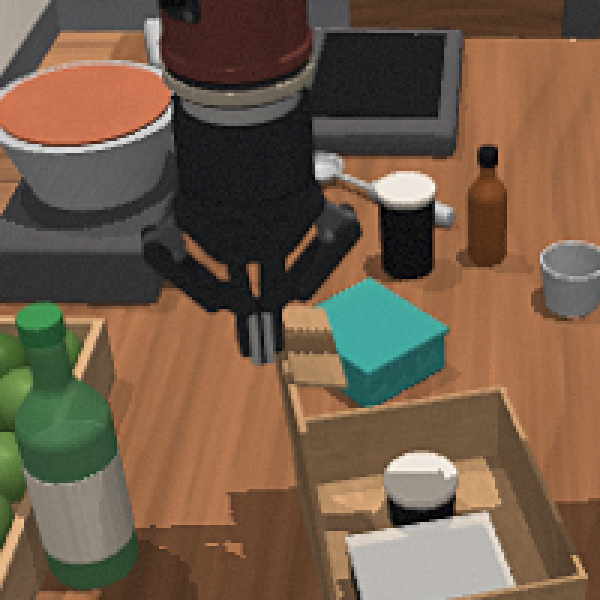

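The side view shows the slanted finger links at crop (250,290) riding on the lid edge at (285,340). I'll rise, turn the tool 90° so the links run parallel to the lid, and come down again behind it.

```bash
python3 -m inch '[[0,0.01,-0.02,0,0,0],[0,0.03,-0.04,0,0,0],[0,0.04,-0.07,0,0,-6],[0,0.04,-0.08,0,0,-13],[0,0.04,-0.08,0,0,-20],[0,0.04,-0.08,0,0,-27],[0,0.04,-0.08,0,0,-34],[0,0.04,-0.08,0,0,-40]]' 0; python3 -m inch '[[0,0,0,0,0,-7],[0,0,0,0,0,-14],[0,0,0,0,0,-21],[0,0,0,0,0,-28],[0,0,0,0,0,-35],[0,0,0,0,0,-42],[0,0,0,0,0,-49],[0,0,0,0,0,-49.7]]'; python3 tab.py; python3 -c "
from workcell import *
s=state();print(s['joint_positions'],s['tcp_rot'],s['wrist_force'])"
```

```text
t: 14.18
position: [0.6586, 0.1629, 0.2754]
tcp_rot: [[-0.827, 0.562, 0.005], [0.562, 0.827, 0.001], [-0.003, 0.003, -1.0]]
wrist_force: [-1.2, -0.1, -0.7]
width: -0.0001
gripper_force: 0.0
t: 14.85
position: [0.6586, 0.1628, 0.2751]
tcp_rot: [[-0.964, -0.266, 0.004], [-0.266, 0.964, 0.001], [-0.004, -0.001, -1.0]]
wrist_force: [-0.3, 0.5, 1.2]
width: 0.0001
gripper_force: 0.0
wrist lid deg 93.37019680126801 5689 [93.1559 94.1576] rmax 0.15902159624938406
   tab pts 5442 angle rad -0.3321382888372004 fold r 0.14556297395275308 depth max 0.030202718181894822
side lid deg 95.60356011588914 154 [94.3173 98.3787] rmax 0.15984717272125423
   tab pts 358 angle rad -0.37488018137131285 fold r 0.14749447537061194 depth max 0.03361514275473262
top lid deg 93.13420859769282 636 [92.4177 93.608 ] rmax 0.15923713400953557
   tab pts 491 angle rad -0.32630146686444644 fold r 0.14576093491573935 depth max 0.03027593937660762
tcp carton [ 0.1353 -0.0015  0.2751]
[ 7.23458471e+00  1.84784119e+01  7.58811859e+01 -9.71139929e-04
  8.54946209e+01 -9.77108590e+01] [[-9.66168313e-01 -2.57900000e-01  2.52623290e-03]
 [-2.57900070e-01  9.66171549e-01  3.03653948e-04]
 [-2.51908671e-03 -3.58134819e-04 -9.99996763e-01]] [ 0.09946967 -0.04547166  0.52223231]
```

```bash
python3 -m inch '[[0,0,0.035,0,0,0],[0,0,0.07,0,0,0],[0,0,0.095,0,0,0],[0,0,0.095,0,0,0],[0.01,0,0.095,0,0,0],[0.02,0,0.095,0,0,0],[0.03,0,0.095,0,0,0],[0.041,0,0.095,0,0,0]]' 0; python3 -m inch '[[0.01,0,0,0,0,0],[0.02,0,0.001,0,0,0],[0.03,0,0.002,0,0,0],[0.04,0,0.003,0,0,0],[0.05,0,0.006,0,0,0],[0.06,0,0.01,0,0,0],[0.07,0,0.013,0,0,0],[0.079,0,0.017,0,0,0]]'; python3 tab.py
```

```text
t: 15.67
position: [0.6192, 0.152, 0.1796]
tcp_rot: [[-0.966, -0.259, 0.004], [-0.259, 0.966, 0.0], [-0.004, -0.001, -1.0]]
wrist_force: [-0.0, -0.1, 0.6]
width: 0.0005
gripper_force: 0.5
t: 16.33
position: [0.5431, 0.1315, 0.1628]
tcp_rot: [[-0.966, -0.259, 0.005], [-0.259, 0.966, 0.001], [-0.005, -0.001, -1.0]]
wrist_force: [1.1, 0.3, -0.2]
width: -0.0003
gripper_force: 0.4
wrist lid deg 52.74276354433396 11425 [51.6971 53.97  ] rmax 0.15929907957025566
   tab pts 9509 angle rad -0.3600603831301303 fold r 0.14729585086070923 depth max 0.03387777182098468
side lid deg 53.350777289403084 1270 [52.0457 56.0765] rmax 0.15782825384083385
   tab pts 84 angle rad -0.3670076731383927 fold r 0.14701961523749876 depth max 0.03540896027630314
top lid deg 51.86417074232781 1379 [51.1996 53.298 ] rmax 0.1594185029967895
   tab pts 151 angle rad -0.3648020024787887 fold r 0.14830107111206212 depth max 0.03421472878853383
tcp carton [ 0.0156 -0.0002  0.1628]
```

It tracks exactly: lid about 52°, tab still about -0.35 rad. Continuing.

```bash
python3 -m inch '[[0.008,0,0.007,0,0,0],[0.016,0,0.014,0,0,0],[0.024,0,0.021,0,0,0],[0.032,0,0.029,0,0,0],[0.036,0,0.036,0,0,0],[0.04,0,0.044,0,0,0],[0.043,0,0.052,0,0,0],[0.046,0,0.059,0,0,0]]' 0; python3 tab.py
python3 - <<'E'
import cv2,numpy as np
a=cv2.imread("pics/t_s.png")[200:380,200:380];b=cv2.imread("pics/t_w.png")
cv2.imwrite("pics/crop4.png",np.hstack([cv2.resize(a,(360,360),interpolation=3),cv2.resize(b,(440,360))]))
E
```

```text
t: 17.15
position: [0.4978, 0.1193, 0.1005]
tcp_rot: [[-0.965, -0.261, 0.001], [-0.261, 0.965, 0.0], [-0.001, -0.0, -1.0]]
wrist_force: [-0.3, -0.0, 0.6]
width: 0.0002
gripper_force: 0.3
wrist lid deg 15.42924843114178 30724 [14.9395 16.5744] rmax 0.158655144208651
   tab pts 2211 angle rad -0.3578344462123491 fold r 0.14755307874216353 depth max 0.03429709835098415
side lid deg 15.487368967801668 1642 [14.1944 18.3005] rmax 0.15712593695223528
top lid deg 14.756292450392555 1931 [13.7338 17.0953] rmax 0.15919782579468775
tcp carton [-0.0313  0.0004  0.1005]
```

View pics/crop4.png

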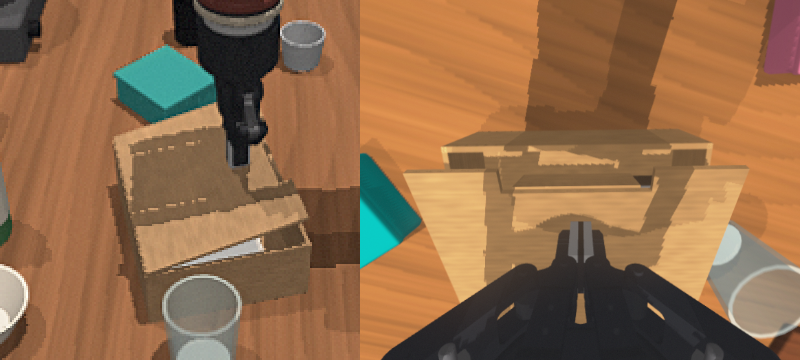

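The lid is at about 14° and the tab is tucked behind the front wall: in the wrist crop at (580,185) it lies inside the rim at row 150. Pressing down gently.

```bash
python3 -m inch '[[0.002,0,0.005,0,0,0],[0.004,0,0.01,0,0,0],[0.005,0,0.015,0,0,0],[0.005,0,0.019,0,0,0],[0.005,0,0.023,0,0,0],[0.005,0,0.026,0,0,0],[0.005,0,0.028,0,0,0],[0.005,0,0.028,0,0,0]]' 0; python3 tab.py; python3 -m inch '[[0,0,0.001,0,0,0],[0,0,0.002,0,0,0],[0,0,0.002,0,0,0],[0,0,0.002,0,0,0],[0,0,0.002,0,0,0],[0,0,0.002,0,0,0],[0,0,0.002,0,0,0],[0,0,0.002,0,0,0]]'
```

```text
t: 17.97
position: [0.4924, 0.118, 0.0723]
tcp_rot: [[-0.965, -0.261, -0.001], [-0.261, 0.965, -0.0], [0.001, 0.0, -1.0]]
wrist_force: [-0.4, 0.8, 0.2]
width: 0.0001
gripper_force: 0.0
wrist lid deg 34.76355953974623 3954 [32.7165 35.8828] rmax 0.15952960183247772
   tab pts 19265 angle rad -0.44596963235938436 fold r 0.14737316290473565 depth max 0.036212969310968235
side lid deg 38.658921251536945 199 [ 3.4844 42.8639] rmax 0.15786419766464424
   tab pts 52 angle rad -0.016893295919336 fold r 0.13312870830997856 depth max 0.03191416576469566
top lid deg 3.8146845965138296 395 [ 2.5695 40.3842] rmax 0.15965618622985586
   tab pts 52 angle rad 0.3398619963690868 fold r 0.14814465531501786 depth max 0.034491102333177204
tcp carton [-0.0369  0.0006  0.0723]
t: 18.78
position: [0.493, 0.1181, 0.0719]
tcp_rot: [[-0.965, -0.261, 0.001], [-0.261, 0.965, -0.0], [-0.001, -0.0, -1.0]]
wrist_force: [-3.0, -0.3, 6.5]
width: 0.0002
gripper_force: 3.8
```

The lid top is at z≈0.072 with a light contact force, so it is shut. Retreating and verifying.

```bash
python3 -m inch '[[0,0,-0.015,0,0,0],[0,0,-0.04,0,0,0],[0,0,-0.08,0,0,0],[0,0,-0.12,0,0,0],[0,0,-0.15,0,0,0],[0.03,0,-0.17,0,0,0],[0.06,0,-0.18,0,0,0],[0.08,0,-0.18,0,0,0]]' 0; python3 -m inch '[[0,0,0,0,0,0],[0,0,0,0,0,0],[0,0,0,0,0,0],[0,0,0,0,0,0],[0,0,0,0,0,0],[0,0,0,0,0,0],[0,0,0,0,0,0],[0,0,0,0,0,0]]'
python3 - <<'E'
from w import *
p=np.load("carton.npy");a=p[2];B=np.array([[np.cos(a),-np.sin(a)],[np.sin(a),np.cos(a)]])
s,im,W,_=wr();im2,z=grab_frame("side");S=cloud(z,get_calibration("side"));im3,z=grab_frame("top");T=cloud(z,get_calibration("top"))
for n,X in(("wrist",W),("side",S),("top",T)):
    X=X.reshape(-1,3);X=X[np.isfinite(X).all(1)];q=np.c_[(X[:,:2]-p[:2])@B,X[:,2]]
    l=q[(abs(q[:,1])<.09)&(abs(q[:,0]-.005)<.065)&(q[:,2]<.11)&(q[:,2]>.055)]
    if len(l)>50:
        A=np.polyfit(l[:,0],l[:,2],1);print(n,len(l),"lid angle rad",-A[0],"z at front",np.polyval(A,-.066),"hinge",np.polyval(A,.078))
cv2.imwrite("pics/end.png",np.hstack([cv2.resize(im3[60:330,100:540],(400,300))[:,:,::-1],cv2.resize(im2[160:400,150:470],(400,300))[:,:,::-1]]))
E
```

```text
t: 19.45
position: [0.4153, 0.0969, 0.2539]
tcp_rot: [[-0.965, -0.262, 0.005], [-0.262, 0.965, 0.0], [-0.005, -0.001, -1.0]]
wrist_force: [0.6, 0.3, 0.5]
width: -0.0003
gripper_force: 0.0
t: 20.12
position: [0.4155, 0.0972, 0.2505]
tcp_rot: [[-0.965, -0.261, -0.001], [-0.261, 0.965, -0.0], [0.001, 0.0, -1.0]]
wrist_force: [-0.2, 0.3, -0.4]
width: 0.0003
gripper_force: 0.0
wrist 10859 lid angle rad 6.57629395750392e-05 z at front 0.0718735084599273 hinge 0.07186403859662849
side 3960 lid angle rad 0.001067044686276869 z at front 0.07220411147376787 hinge 0.07205045703894401
top 4061 lid angle rad 9.507758983356139e-05 z at front 0.07232740869471849 hinge 0.07231371752178245
```

View pics/end.png

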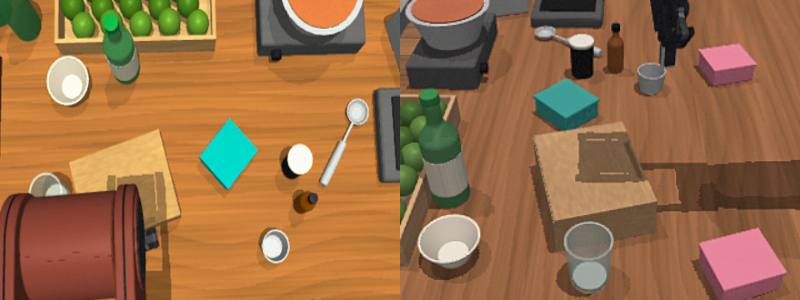

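The lid is level (0.00 rad) with its top at z=0.072 and the tab tucked in. All the other objects are standing where they were, and the gripper is clear.

```bash
python3 -c "
from workcell import *
print(close_job())"
```

```text
the job is handed in; nothing more can be done
None
```

The job is handed in at about 20 s: the low tub stands upright beside the tray, the lid measures level (0.00 rad) with its tab folded down inside the front wall, and the other objects look unmoved in the final pictures; the hand-in returned no verdict.

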